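# Run the inspection carriage past its spring catch

## Robot

A 6-joint arm with a two-finger parallel gripper is mounted at the origin on a cart in front of the work surface, level with it; the furniture and walls round the work are solid. World frame = base frame: x ahead of the robot, y to its left, z up, the work surface at z = 0. Lengths are in m, angles in rad, forces in N, time in s.
With the tool pointing down it reaches from about 0.275 to 0.85 m from the base axis. Payload 19 kg.
Tool frame: the origin (TCP) lies midway between the tips of the shut fingers; the grasp point (between the pads) lies 19 mm behind it (robot.grasp_offset is the distance from the TCP to the grasp point, in m); z points along the fingers, y is the direction in which the jaws open and shut (so a half turn about z gives the same grasp; the last joint's range is limited). The gripper opens to 85 mm and grips with 20 to 120 N. Pads are 22 mm wide; open, the fingers measure 114 mm over their backs; the gripper's body (76 mm by 85 mm) begins 54 mm behind the grasp point. The pads swing forward as they close: fully open they stand 13 mm farther back than shut.
Start: joints at [-0.134, 0.15, 1.437, -0, 1.554, -0.134], TCP at [0.575, -0, 0.231] pointing down, gripper open.
Joint ranges: [-2.8, 2.8], [-0.68, 2.1], [0.12, 2.68], [-1.39, 4.53], [0.16, 2.79], [-2.81, 2.81]. Speed limits (rad/s): [1.89, 1.89, 2.22, 3.01, 3.01, 3.01].

## Interface

Orientations are given as a unit quaternion [x, y, z, w].
In Python, from workcell import robot gives the robot as it stands.
- The arm moves only by the tool step_arm, never from a script. Its argument "plan" is a list of rows, each an object of numbers: "dx", "dy", "dz": the shift along the tool's x, y, z in m; "ax", "ay", "az": the turn, a rotation vector about the tool's x, y, z in rad; "fingers": the finger opening in m, from 0 to 0.0854. A call has 1 to 5 rows; each row is the pose to reach, as a shift and turn from the pose commanded when the call began, along the tool's axes at that moment; what a row does not reach only later rows make up. A row lasts 1/12 s, in which the tool goes at most 41.7 mm and 7.16 degrees, less where a joint would pass 70% of its speed; a pose out of reach is approached as far as the arm can. A call with a gripper value outside its range is refused whole. The fingers move at their own pace and stop on an object; the grip force is fixed at half the most. Time passes only in rows, so rows that repeat a pose let the fingers close. It gives the time, the measured TCP pose, the force and the opening at its end, in the units of the state.
- robot.read_state(): the state, without advancing time (a new reading comes with each control period).
- robot.get_image(name): name is "scene" or "side" or "wrist"; returns (picture, depth): 384x512x3 uint8, red, green, blue; 384x512 float32, m along the optical axis (not along the pixel's ray), 0 where there is no reading.
- robot.get_calibration(name): a dict with "intrinsics" (3x3 intrinsics, pixels), "distortion" ([k1, k2, p1, p2, k3] as OpenCV has them; the pictures are not rectified), "T" (4x4, takes a point from camera to world coordinates); the wrist camera has in their place "tool_from_camera" (4x4, takes a point from camera to tool coordinates, whose origin is the TCP and whose axes are the flange's). Camera axes: x right, y down, z forward; pixel columns grow to the right and rows downward; lengths in m; the calibration is good to about 2 mm. A picture is of the moment at which its call begins: read the wrist's pose just before it. get_calibration takes no time and is no camera call.
- robot.finish_job(): hands the job in, once; it reports no verdict.
The state is a dict: "t": time; "joint_pos": joint angles; "joint_velocities": joint speeds; "joint_efforts": joint torques, N m; "tcp_pos": TCP position; "tool_rot": TCP orientation; "wrist_force": force on the tool from outside, world axes, zero at the start; "moment": the same for the moment, N m; "grip_width": finger opening in m.
Only numpy, scipy, OpenCV 4.12 (cv2) and the standard library are available. Lean on these libraries where they do the work, as an engineer would, in place of code of your own. Each camera call takes 0.05 s, during which the arm holds its last target. There are 200 camera calls.

## Task

Send the printed gear to the sensor: press the orange spring catch pad all the way down with closed fingertips and, keeping it fully down, push the blue rear wall of the carriage past the catch to the end of its travel. Then let the catch spring back up behind the carriage so that it is locked there. Only press and push: never grip or touch the carriage's white front plate, and leave the other things on the table where they are.

Things in the scene. Friction and masses are not known exactly. Their poses are not given: they have to be found in the camera images.
- dock: Fixed slide: dark steel plate, x -89..49, y -125..115 mm, top 10 mm above the table, with two rods along y and a black sensor block at its +y end (76 mm wide, 60 mm high, the tallest fixed part). Origin at table level on the rods' centre line. +y: the way the carriage must travel, to the sensor block; the -x side carries the orange pad and faces the robot; z up.
- carriage (a joint): Carriage travel along the slide's +y (m): 0 rear, 0.057 end of travel; starts at 0 to 0.020. The catch tooth stops it at about 0.026 unless the catch is pressed at least 6 mm. Slides with about 1 N, stays where left, captive on its rods. Aluminium platform, printed gear fixed on a brass spindle; at its rear an upright wall, blue behind (-y), white in front (+y).
- push_face (a point): Point on the blue rear face of the carriage wall, above the pad's middle line, 64.5 mm above the table; push here towards the slide's +y. The wall is 10 mm thick (y), spans x -82..38 mm of the slide, and over the pad heights 53 to 76 mm (3 mm above the raised pad). At the end of travel this point is at x -66, y +7 mm of the slide. The space over the pad behind the wall is free.
- front_plate: White front half (5 mm thick) of the carriage wall, on the side of the gear; not to be touched. Origin: table level, on the slide's centre line, at mid thickness of the wall (5 mm in front of the blue face).
- catch (a joint): How far the catch pad is pressed down (m): 0 up, 0.010 bottom stop. A spring pushes it up with about 3 N when up, 7.5 N at the bottom. It moves straight down wherever along the pad it is pressed.
- pad_top (a point): Middle of the flat top of the orange catch pad (moves with it): 50 mm above the table when up, 40 mm when fully down. The pad is 32 mm wide and 132 mm long: x -82..-50, y -110..+22 mm of the slide. Press anywhere on it; fingers may slide along it.
- tooth_top (a point): Top of the steel tooth on the pad's inner edge (moves with the pad), 4 mm below the pad's top, 8 mm long in y, centred at y 0 of the slide. It stops the lock block under the carriage wall: 20 mm long in y from the blue face forward, underside 40 mm above the table. Once the block is past, the tooth rises behind it.
- nozzle_box: flat black and white box of spare nozzles, 42x62x20 mm, lying between the slide and the robot; leave it alone. Origin at the centre of its underside.
- usb_stick: black and yellow memory stick, 54x17x8 mm, lying between the slide and the robot; leave it alone. Origin at the centre of its underside.
- glue_stick: glue stick with purple cap, standing, 27 mm across, 92 mm high, on the far side of the slide; leave it alone. Origin at the centre of its underside.
- clip_tin: open grey tin of small screws, 66 mm across, 31 mm high, to the right of the slide's starting end; leave it alone. Origin at the centre of its underside.
- marker_black: fat black marker lying on the far side of the slide, 138x18x18 mm; leave it alone. Origin at the centre of its underside.

How it is judged:
By the outcome, as a careful person would: the job done as asked, in the order asked, and still so for the second after the job is handed in, with the robot touching nothing.
It also fails if it takes over 32 s, if anything falls off the work surface, if the arm or the gripper's body presses on something with over 40 N, if the wrist force passes 120 N, or if a joint passes its speed limit or range.

## Working session

There is one attempt and no reset: what is moved stays moved. The work goes in short steps, Python scripts to look and compute and a tool call to move; the robot and the scene stay as the last step left them, time stands still between calls to the robot, and variables do not carry over. Pictures are saved under pics/ and viewed, on a budget of 10 in all, crops included, one or two more only if the job needs it, and the job is handed in when it is done.

Besides the shell and the picture viewer there is one more tool, called after "Call:" in YAML: its name, and indented under it one key for each argument. step_arm: Moves the arm, as the interface text tells. Its arguments: {"type":"object","properties":{"plan":{"type":"array"}},"required":["plan"]}

```bash
mkdir -p pics; cat > h.py <<'E'
from workcell import robot
import numpy as np, cv2
from scipy.spatial.transform import Rotation as R
def cam(name):
    s=robot.read_state(); im,d=robot.get_image(name); c=robot.get_calibration(name)
    if name=="wrist":
        T=np.eye(4);T[:3,:3]=R.from_quat(s["tool_rot"]).as_matrix();T[:3,3]=s["tcp_pos"];T=T@np.array(c["tool_from_camera"])
    else: T=np.array(c["T"])
    return im,d,np.array(c["intrinsics"]),np.array(c["distortion"]),T
def pts(d,K,D,T):
    h,w=d.shape;v,u=np.mgrid[:h,:w]
    n=cv2.undistortPoints(np.stack([u,v],-1).reshape(-1,1,2).astype(np.float64),K,D).reshape(h,w,2)
    P=np.concatenate([n,np.ones((h,w,1))],-1)*d[...,None]
    return P@T[:3,:3].T+T[:3,3]
def save(n,im): cv2.imwrite(f"pics/{n}.png",im[...,::-1])
E
python3 - <<'E'
from h import *
for n in("scene","side"):
    im,d,K,D,T=cam(n); np.savez(n+".npz",im=im,d=d,K=K,D=D,T=T); save(n,im)
    P=pts(d,K,D,T); hsv=cv2.cvtColor(im,cv2.COLOR_RGB2HSV)
    for nm,lo,hi in(("orange",(5,150,120),(20,255,255)),("blue",(100,120,60),(125,255,255))):
        m=cv2.inRange(hsv,lo,hi)
        k,l,st,c=cv2.connectedComponentsWithStats(m)
        for i in range(1,k):
            if st[i,4]>60:
                q=P[(l==i)&(d>0)]; print(n,nm,st[i],np.percentile(q,[3,50,97],axis=0).round(3).tolist())
    print(T[:3,3])
print(robot.read_state())
E
```

```text
scene orange [485 172  27  61 167] [[0.799, -0.392, 0.123], [0.821, -0.342, 0.138], [0.828, -0.337, 0.214]]
scene orange [233 196  19  23 232] [[0.524, -0.004, 0.047], [0.544, 0.015, 0.05], [0.562, 0.034, 0.052]]
scene orange [242 219  26  32 473] [[0.492, -0.086, 0.046], [0.512, -0.057, 0.05], [0.534, -0.027, 0.052]]
scene blue [292   0  58  36 906] [[1.09, 0.207, 0.115], [1.105, 0.284, 0.134], [1.113, 0.385, 0.161]]
scene blue [289  36  50  32 468] [[1.089, 0.218, 0.009], [1.105, 0.291, 0.021], [1.112, 0.385, 0.04]]
scene blue [242 199  56  24 626] [[0.515, -0.069, 0.037], [0.572, -0.049, 0.064], [0.616, -0.024, 0.077]]
[ 0.21605376 -0.37158023  0.72872222]
side orange [262 184  20   9  84] [[0.525, -0.02, 0.049], [0.544, 0.009, 0.051], [0.562, 0.036, 0.052]]
side blue [327 263  23   5 110] [[0.756, 0.244, 0.006], [0.767, 0.263, 0.011], [0.777, 0.283, 0.014]]
side blue [288 283  28  20 354] [[0.865, 0.202, 0.003], [0.891, 0.235, 0.01], [0.904, 0.248, 0.037]]
side blue [331 295  38  30 571] [[0.874, 0.292, 0.013], [0.915, 0.323, 0.024], [0.932, 0.35, 0.026]]
[1.44042462 0.39736865 0.45986061]
{'t': 0.1, 'joint_pos': array([-1.34003682e-01,  1.50887363e-01,  1.43794659e+00, -2.27481384e-05,
        1.55380056e+00, -1.34031219e-01]), 'joint_velocities': array([ 0.00043374, -0.00012111, -0.00299709,  0.00049275, -0.00083943,
        0.00040098]), 'joint_efforts': array([ 4.39465453e-03, -7.14378047e+01, -5.71798074e+01, -8.77157845e-05,
        7.01135112e-03, -1.30998615e-04]), 'tcp_pos': array([5.74777686e-01, 6.52356148e-07, 2.30773680e-01]), 'tool_rot': array([ 7.07096808e-01,  7.07116562e-01, -3.24876199e-04, -4.07373840e-04]), 'wrist_force': array([-0.01153001,  0.17441167,  1.38428306]), 'moment': array([0.00494454, 0.02433606, 0.02311995]), 'grip_width': 0.08547476695221}
```

View pics/scene.png

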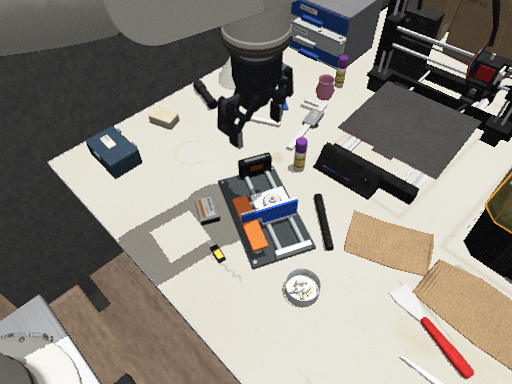

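View pics/side.png

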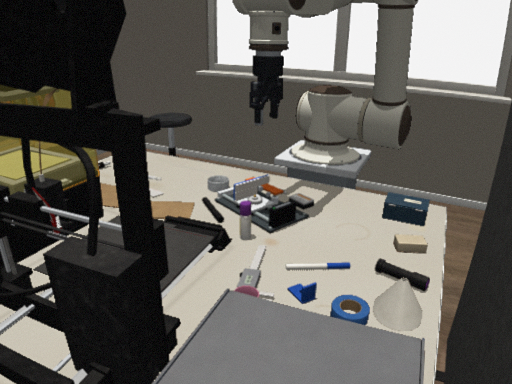

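The scene view shows the dock at about (268,215), the orange pad from (240,200) to (258,245) and the blue wall from (243,218) to (298,205). The side view shows only the white side of the wall, at about (250,187), with the sensor block at (283,210). Next I fit the slide frame.

```bash
python3 - <<'E'
from h import *
z=np.load("scene.npz");im,d,K,D,T=[z[k] for k in("im","d","K","D","T")]
hsv=cv2.cvtColor(im,cv2.COLOR_RGB2HSV)
def ray(m,h):
    v,u=np.nonzero(m);n=cv2.undistortPoints(np.stack([u,v],-1).reshape(-1,1,2).astype(float),K,D).reshape(-1,2)
    r=np.c_[n,np.ones(len(n))]@T[:3,:3].T; return (T[:3,3]+r*((h-T[2,3])/r[:,2])[:,None])[:,:2]
P=pts(d,K,D,T)
roi=np.zeros(im.shape[:2],bool);roi[150:275,200:320]=1
o=(cv2.inRange(hsv,(5,150,120),(20,255,255))>0)&roi
b=(cv2.inRange(hsv,(100,120,60),(125,255,255))>0)&roi
B=P[b&(P[...,2]>.045)&(P[...,2]<.085)]
l=cv2.fitLine(B[:,:2].astype(np.float32),cv2.DIST_HUBER,0,.01,.01).ravel();print("blue line",l,np.degrees(np.arctan2(l[1],l[0])))
O=ray(o,.05);r=cv2.minAreaRect(O.astype(np.float32));print("pad rect",r,cv2.boxPoints(r))
a=np.arctan2(l[1],l[0]); 
if np.cos(a)<0:a+=np.pi
ex=np.array([np.cos(a),np.sin(a)]);ey=np.array([-ex[1],ex[0]])
for nm,Q in(("pad",O),("padDepth",P[o&(P[...,2]>.047)][:,:2]),("blue",B[:,:2])):
    print(nm,np.percentile(Q@ex,[0,2,50,98,100]).round(4),np.percentile(Q@ey,[0,2,50,98,100]).round(4))
h=P[b]; print("z",np.percentile(P[b][:,2],[2,98]), "padz",np.median(P[o][:,2]))
print(ex,ey)
# plate at z .01
pl=roi&(abs(P[...,2]-.01)<.004);q=P[pl][:,:2]
print("plate",np.percentile(q@ex,[1,99]),np.percentile(q@ey,[1,99]),cv2.minAreaRect(q.astype(np.float32)))
E
```

```text
blue line [ 0.9164689  -0.40010592  0.56982213 -0.04866648] -23.584799
pad rect ((0.5035392045974731, -0.001645497977733612), (0.12861375510692596, 0.15004757046699524), 40.11275100708008) [[ 0.40602136  0.01429852]
 [ 0.50269604 -0.10045457]
 [ 0.60105705 -0.01758951]
 [ 0.5043824   0.09716357]]
pad [0.4092 0.4119 0.4916 0.5078 0.5579] [0.1202 0.1221 0.1706 0.2513 0.273 ]
padDepth [0.3467 0.4779 0.4925 0.5081 0.5575] [-0.2541  0.1215  0.1688  0.249   0.2524]
blue [0.4773 0.4795 0.5409 0.5925 0.5947] [0.1806 0.1815 0.1832 0.1878 0.1894]
z [0.03621348 0.07738599] padz 0.04977772412930809
[ 0.9164689  -0.40010592] [0.40010592 0.9164689 ]
plate [0.40978282 0.66733428] [0.10460826 0.34053422] ((0.5932052135467529, 0.0029322803020477295), (0.3031810522079468, 0.250882089138031), 35.9543571472168)
```

Fit: slide yaw is −23.6°, the pad centre line is at e_x 0.4927, the slide's y=0 is at e_y 0.2305, and the blue face is at slide y ≈ −48 mm. I'll move above the pad behind the wall, closing the fingers and turning the tool x axis along slide +y.

Call:
step_arm:
  plan:
    - {"dx":-0.02,"dy":-0.02,"dz":0.02,"az":0.1,"fingers":0}
    - {"dx":-0.04,"dy":-0.04,"dz":0.04,"az":0.2,"fingers":0}
    - {"dx":-0.055,"dy":-0.061,"dz":0.06,"az":0.31,"fingers":0}
    - {"dx":-0.055,"dy":-0.061,"dz":0.09,"az":0.412,"fingers":0}
    - {"dx":-0.055,"dy":-0.061,"dz":0.11,"az":0.412,"fingers":0}

```text
$.plan[0]: bad value
```

Call:
step_arm:
  plan:
    - {"dz":0.0,"fingers":0}
    - {"dz":0.0,"fingers":0}
    - {"dz":0.0,"fingers":0}
    - {"dz":0.0,"fingers":0}
    - {"dz":0.0,"fingers":0}

```text
$.plan[0]: bad value
```

```bash
python3 - <<'E'
from h import *
s=robot.read_state();print(s["t"],s["tcp_pos"],s["tool_rot"],s["grip_width"],s["wrist_force"])
im,d,K,D,T=cam("wrist");save("w1",im);P=pts(d,K,D,T)
ex=np.array([.9165,-.4001]);ey=np.array([.4001,.9165])
hsv=cv2.cvtColor(im,cv2.COLOR_RGB2HSV)
p=s["tcp_pos"][:2];print("tcp slide",p@ex-.5587,p@ey-.2305)
for nm,lo,hi in(("orange",(5,150,100),(20,255,255)),("blue",(100,120,50),(125,255,255))):
    m=(cv2.inRange(hsv,lo,hi)>0)&(d>0);q=P[m];q=q[(q[:,2]>.045)&(q[:,2]<.08)]
    if len(q)<30: print(nm,len(q));continue
    print(nm,len(q),np.percentile(q[:,:2]@ex-.5587,[2,50,98]).round(4),np.percentile(q[:,:2]@ey-.2305,[2,50,98]).round(4),np.percentile(q[:,2],[2,50,98]).round(4))
im,d,K,D,T=cam("scene");save("s1",cv2.resize(im[130:290,180:340],(640,640),interpolation=cv2.INTER_CUBIC))
E
```

```text
0.1 [5.74777686e-01 6.52356148e-07 2.30773680e-01] [ 7.07096808e-01  7.07116562e-01 -3.24876199e-04 -4.07373840e-04] 0.08547476695221 [-0.01153001  0.17441167  1.38428306]
tcp slide -0.031916511784561896 -0.0005308499451858739
orange 2084 [-0.0796 -0.0647 -0.0496] [-0.104  -0.0276  0.022 ] [0.0488 0.0504 0.0518]
blue 368 [-0.0781 -0.0198  0.0355] [-0.0455 -0.0426 -0.0405] [0.0744 0.0762 0.0775]
```

View pics/w1.png

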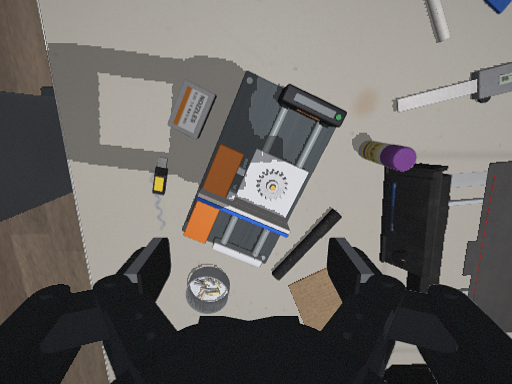

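View pics/s1.png

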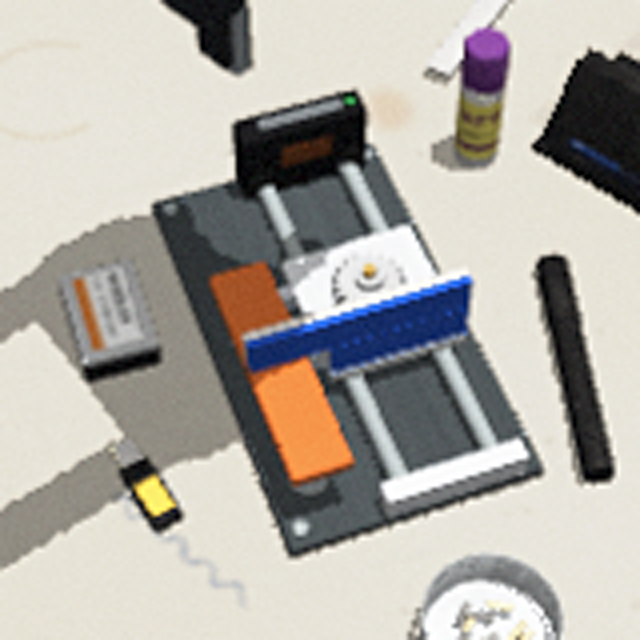

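The wrist view agrees: pad at (215,190), wall at (240,215), and plenty of pad free behind the wall at (200,222). The scene crop shows the pad and the wall clear of anything loose. The moves were refused, probably because every key has to be in each row.

Call:
step_arm:
  plan:
    - {"dx":-0.02,"dy":-0.02,"dz":0.02,"ax":0.0,"ay":0.0,"az":0.1,"fingers":0.0}
    - {"dx":-0.04,"dy":-0.04,"dz":0.04,"ax":0.0,"ay":0.0,"az":0.2,"fingers":0.0}
    - {"dx":-0.055,"dy":-0.061,"dz":0.06,"ax":0.0,"ay":0.0,"az":0.31,"fingers":0.0}
    - {"dx":-0.055,"dy":-0.061,"dz":0.09,"ax":0.0,"ay":0.0,"az":0.412,"fingers":0.0}
    - {"dx":-0.055,"dy":-0.061,"dz":0.11,"ax":0.0,"ay":0.0,"az":0.412,"fingers":0.0}

```text
t: 0.62
tcp_pos: [0.5126, -0.0557, 0.1195]
tool_rot: [0.839, 0.544, -0.0, -0.0]
wrist_force: [0.4, 0.5, 0.3]
grip_width: 0.0254
```

Call:
step_arm:
  plan:
    - {"dx":0.0,"dy":0.0,"dz":0.0,"ax":0.0,"ay":0.0,"az":0.0,"fingers":0.0}
    - {"dx":0.0,"dy":0.0,"dz":0.0,"ax":0.0,"ay":0.0,"az":0.0,"fingers":0.0}
    - {"dx":0.0,"dy":0.0,"dz":0.0,"ax":0.0,"ay":0.0,"az":0.0,"fingers":0.0}
    - {"dx":0.0,"dy":0.0,"dz":0.02,"ax":0.0,"ay":0.0,"az":0.0,"fingers":0.0}
    - {"dx":0.0,"dy":0.0,"dz":0.04,"ax":0.0,"ay":0.0,"az":0.0,"fingers":0.0}

```text
t: 1.03
tcp_pos: [0.5157, -0.0552, 0.0834]
tool_rot: [0.836, 0.548, 0.002, 0.002]
wrist_force: [-0.2, 0.3, -0.3]
grip_width: 0.0003
```

```bash
python3 - <<'E'
from h import *
s=robot.read_state();print(s["t"],s["tcp_pos"],s["tool_rot"],s["grip_width"],s["wrist_force"])
ex=np.array([.9165,-.4001]);ey=np.array([.4001,.9165]);p=s["tcp_pos"][:2];print("tcp slide",p@ex-.5587,p@ey-.2305)
im,d,K,D,T=cam("wrist");im2,*_=cam("scene")
save("w2",np.hstack([cv2.resize(im,(400,300)),cv2.resize(im2[130:280,160:360],(400,300),interpolation=cv2.INTER_CUBIC)]))
E
```

```text
1.0333 [ 0.5156594  -0.05516854  0.08335286] [0.83646874 0.54800975 0.0015468  0.0017231 ] 0.00025093013025077974 [-0.24644726  0.25961816 -0.31224129]
tcp slide -0.06402522481123285 -0.07474664265022143
```

View pics/w2.png

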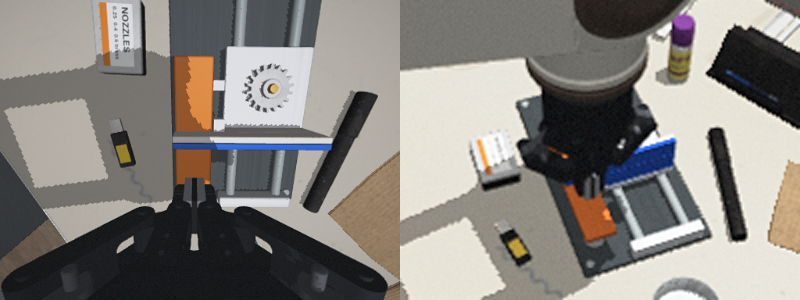

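The left half shows the shut fingers over the pad at about (193,195), behind the blue wall at (250,147) and square to it. The right half confirms this. Now I press down.

Call:
step_arm:
  plan:
    - {"dx":0.0,"dy":0.0,"dz":0.015,"ax":0.0,"ay":0.0,"az":0.0,"fingers":0.0}
    - {"dx":0.0,"dy":0.0,"dz":0.025,"ax":0.0,"ay":0.0,"az":0.0,"fingers":0.0}
    - {"dx":0.0,"dy":0.0,"dz":0.029,"ax":0.0,"ay":0.0,"az":0.0,"fingers":0.0}
    - {"dx":0.0,"dy":0.0,"dz":0.034,"ax":0.0,"ay":0.0,"az":0.0,"fingers":0.0}
    - {"dx":0.0,"dy":0.0,"dz":0.036,"ax":0.0,"ay":0.0,"az":0.0,"fingers":0.0}

```text
t: 1.55
tcp_pos: [0.5143, -0.055, 0.0456]
tool_rot: [0.837, 0.548, 0.0, 0.0]
wrist_force: [-0.5, 0.9, 4.0]
grip_width: -0.0002
```

Call:
step_arm:
  plan:
    - {"dx":0.0,"dy":0.0,"dz":0.002,"ax":0.0,"ay":0.0,"az":0.0,"fingers":0.0}
    - {"dx":0.0,"dy":0.0,"dz":0.003,"ax":0.0,"ay":0.0,"az":0.0,"fingers":0.0}
    - {"dx":0.0,"dy":0.0,"dz":0.004,"ax":0.0,"ay":0.0,"az":0.0,"fingers":0.0}
    - {"dx":0.0,"dy":0.0,"dz":0.004,"ax":0.0,"ay":0.0,"az":0.0,"fingers":0.0}

```text
t: 1.88
tcp_pos: [0.5143, -0.0551, 0.0417]
tool_rot: [0.837, 0.548, 0.0, 0.0]
wrist_force: [-0.9, 0.8, 5.6]
grip_width: -0.0003
```

Call:
step_arm:
  plan:
    - {"dx":0.0,"dy":0.0,"dz":0.001,"ax":0.0,"ay":0.0,"az":0.0,"fingers":0.0}
    - {"dx":0.0,"dy":0.0,"dz":0.002,"ax":0.0,"ay":0.0,"az":0.0,"fingers":0.0}
    - {"dx":0.0,"dy":0.0,"dz":0.0025,"ax":0.0,"ay":0.0,"az":0.0,"fingers":0.0}
    - {"dx":0.0,"dy":0.0,"dz":0.0025,"ax":0.0,"ay":0.0,"az":0.0,"fingers":0.0}

```text
t: 2.22
tcp_pos: [0.5143, -0.0551, 0.0398]
tool_rot: [0.837, 0.548, 0.0, 0.0]
wrist_force: [-3.8, 1.8, 12.2]
grip_width: -0.0001
```

Force has risen above the spring's, at z = 0.040, so the pad is at the bottom stop. Keeping it down, I push along tool +x.

Call:
step_arm:
  plan:
    - {"dx":0.003,"dy":0.0,"dz":0.0005,"ax":0.0,"ay":0.0,"az":0.0,"fingers":0.0}
    - {"dx":0.008,"dy":0.0,"dz":0.0005,"ax":0.0,"ay":0.0,"az":0.0,"fingers":0.0}
    - {"dx":0.013,"dy":0.0,"dz":0.0005,"ax":0.0,"ay":0.0,"az":0.0,"fingers":0.0}
    - {"dx":0.018,"dy":0.0,"dz":0.0005,"ax":0.0,"ay":0.0,"az":0.0,"fingers":0.0}
    - {"dx":0.022,"dy":0.0,"dz":0.0005,"ax":0.0,"ay":0.0,"az":0.0,"fingers":0.0}

```text
t: 2.63
tcp_pos: [0.5236, -0.036, 0.0398]
tool_rot: [0.837, 0.548, 0.0, 0.002]
wrist_force: [-4.6, -11.3, 16.9]
grip_width: -0.0001
```

Call:
step_arm:
  plan:
    - {"dx":0.004,"dy":0.0,"dz":0.0,"ax":0.0,"ay":0.0,"az":0.0,"fingers":0.0}
    - {"dx":0.008,"dy":0.0,"dz":0.0,"ax":0.0,"ay":0.0,"az":0.0,"fingers":0.0}
    - {"dx":0.012,"dy":0.0,"dz":0.0,"ax":0.0,"ay":0.0,"az":0.0,"fingers":0.0}
    - {"dx":0.016,"dy":0.0,"dz":0.0,"ax":0.0,"ay":0.0,"az":0.0,"fingers":0.0}
    - {"dx":0.016,"dy":0.0,"dz":0.0,"ax":0.0,"ay":0.0,"az":0.0,"fingers":0.0}

```text
t: 3.05
tcp_pos: [0.5302, -0.021, 0.0398]
tool_rot: [0.837, 0.548, 0.0, 0.002]
wrist_force: [-1.4, -6.8, 15.7]
grip_width: -0.0
```

```bash
python3 - <<'E'
from h import *
s=robot.read_state();print(s["t"],s["tcp_pos"],s["wrist_force"])
ex=np.array([.9165,-.4001]);ey=np.array([.4001,.9165]);p=s["tcp_pos"][:2];print("tcp slide",p@ex-.5587,p@ey-.2305)
im,d,K,D,T=cam("wrist");im2,*_=cam("scene")
save("w3",np.hstack([cv2.resize(im,(400,300)),cv2.resize(im2[130:280,160:360],(400,300),interpolation=cv2.INTER_CUBIC)]))
E
```

```text
3.05 [ 0.53022887 -0.02096988  0.03979257] [-1.3625648  -6.79499232 15.65690877]
tcp slide -0.06435518816132901 -0.037574327885463776
```

View pics/w3.png

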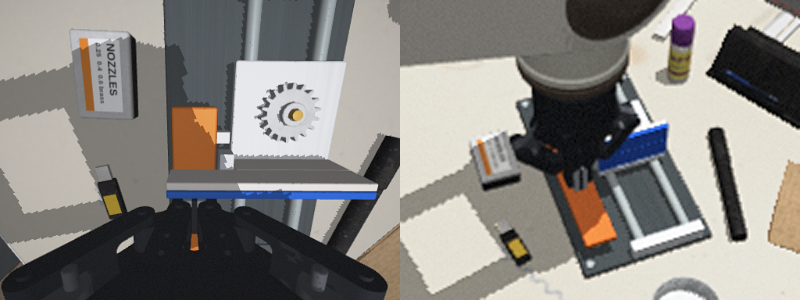

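The wrist view shows the fingertips against the blue face at (195,197) with the pad down, and the wall is moving. I continue pushing.

Call:
step_arm:
  plan:
    - {"dx":0.004,"dy":0.0,"dz":0.0,"ax":0.0,"ay":0.0,"az":0.0,"fingers":0.0}
    - {"dx":0.009,"dy":0.0,"dz":0.0,"ax":0.0,"ay":0.0,"az":0.0,"fingers":0.0}
    - {"dx":0.014,"dy":0.0,"dz":0.0,"ax":0.0,"ay":0.0,"az":0.0,"fingers":0.0}
    - {"dx":0.019,"dy":0.0,"dz":0.0,"ax":0.0,"ay":0.0,"az":0.0,"fingers":0.0}
    - {"dx":0.024,"dy":0.0,"dz":0.0,"ax":0.0,"ay":0.0,"az":0.0,"fingers":0.0}

```text
t: 3.57
tcp_pos: [0.5397, 0.0006, 0.0398]
tool_rot: [0.837, 0.547, 0.0, 0.002]
wrist_force: [-4.6, -12.4, 16.8]
grip_width: 0.0001
```

Call:
step_arm:
  plan:
    - {"dx":0.002,"dy":0.0,"dz":0.0,"ax":0.0,"ay":0.0,"az":0.0,"fingers":0.0}
    - {"dx":0.004,"dy":0.0,"dz":0.0,"ax":0.0,"ay":0.0,"az":0.0,"fingers":0.0}
    - {"dx":0.006,"dy":0.0,"dz":0.0,"ax":0.0,"ay":0.0,"az":0.0,"fingers":0.0}
    - {"dx":0.008,"dy":0.0,"dz":0.0,"ax":0.0,"ay":0.0,"az":0.0,"fingers":0.0}
    - {"dx":0.008,"dy":0.0,"dz":0.0,"ax":0.0,"ay":0.0,"az":0.0,"fingers":0.0}

```text
t: 3.98
tcp_pos: [0.5429, 0.0081, 0.0398]
tool_rot: [0.837, 0.548, 0.0, 0.001]
wrist_force: [-2.5, -7.9, 15.7]
grip_width: 0.0002
```

Call:
step_arm:
  plan:
    - {"dx":0.001,"dy":0.0,"dz":0.0,"ax":0.0,"ay":0.0,"az":0.0,"fingers":0.0}
    - {"dx":0.002,"dy":0.0,"dz":0.0,"ax":0.0,"ay":0.0,"az":0.0,"fingers":0.0}
    - {"dx":0.002,"dy":0.0,"dz":0.0,"ax":0.0,"ay":0.0,"az":0.0,"fingers":0.0}

```text
t: 4.23
tcp_pos: [0.5437, 0.0098, 0.0398]
tool_rot: [0.837, 0.547, 0.0, 0.002]
wrist_force: [-3.9, -9.7, 15.8]
grip_width: -0.0002
```

Call:
step_arm:
  plan:
    - {"dx":0.001,"dy":0.0,"dz":0.0,"ax":0.0,"ay":0.0,"az":0.0,"fingers":0.0}
    - {"dx":0.0015,"dy":0.0,"dz":0.0,"ax":0.0,"ay":0.0,"az":0.0,"fingers":0.0}
    - {"dx":0.0015,"dy":0.0,"dz":0.0,"ax":0.0,"ay":0.0,"az":0.0,"fingers":0.0}

```text
t: 4.48
tcp_pos: [0.5441, 0.0109, 0.0398]
tool_rot: [0.837, 0.547, 0.0, 0.002]
wrist_force: [-4.4, -12.7, 16.6]
grip_width: 0.0002
```

Call:
step_arm:
  plan:
    - {"dx":0.001,"dy":0.0,"dz":0.0,"ax":0.0,"ay":0.0,"az":0.0,"fingers":0.0}
    - {"dx":0.0015,"dy":0.0,"dz":0.0,"ax":0.0,"ay":0.0,"az":0.0,"fingers":0.0}
    - {"dx":0.0015,"dy":0.0,"dz":0.0,"ax":0.0,"ay":0.0,"az":0.0,"fingers":0.0}

```text
t: 4.73
tcp_pos: [0.5442, 0.0111, 0.0398]
tool_rot: [0.837, 0.547, -0.001, 0.002]
wrist_force: [-10.8, -25.6, 20.9]
grip_width: -0.0
```

Force jumped to 28 N with no further motion, so this is the end stop. I back off a little, pad still down, then lift straight up.

Call:
step_arm:
  plan:
    - {"dx":-0.001,"dy":0.0,"dz":0.0,"ax":0.0,"ay":0.0,"az":0.0,"fingers":0.0}
    - {"dx":-0.003,"dy":0.0,"dz":0.0,"ax":0.0,"ay":0.0,"az":0.0,"fingers":0.0}
    - {"dx":-0.005,"dy":0.0,"dz":0.0,"ax":0.0,"ay":0.0,"az":0.0,"fingers":0.0}
    - {"dx":-0.005,"dy":0.0,"dz":-0.004,"ax":0.0,"ay":0.0,"az":0.0,"fingers":0.0}
    - {"dx":-0.005,"dy":0.0,"dz":-0.01,"ax":0.0,"ay":0.0,"az":0.0,"fingers":0.0}

```text
t: 5.15
tcp_pos: [0.5425, 0.009, 0.0489]
tool_rot: [0.837, 0.547, 0.0, 0.0]
wrist_force: [1.6, -0.1, 2.6]
grip_width: 0.0
```

Call:
step_arm:
  plan:
    - {"dx":0.0,"dy":0.0,"dz":-0.01,"ax":0.0,"ay":0.0,"az":0.0,"fingers":0.0}
    - {"dx":-0.005,"dy":0.0,"dz":-0.03,"ax":0.0,"ay":0.0,"az":0.0,"fingers":0.0}
    - {"dx":-0.03,"dy":0.0,"dz":-0.06,"ax":0.0,"ay":0.0,"az":0.0,"fingers":0.0}
    - {"dx":-0.06,"dy":0.0,"dz":-0.09,"ax":0.0,"ay":0.0,"az":0.0,"fingers":0.0}
    - {"dx":-0.08,"dy":0.0,"dz":-0.12,"ax":0.0,"ay":0.0,"az":0.0,"fingers":0.0}

```text
t: 5.57
tcp_pos: [0.5086, -0.0653, 0.1698]
tool_rot: [0.837, 0.548, -0.001, -0.0]
wrist_force: [-0.3, 0.5, -0.2]
grip_width: -0.0001
```

Call:
step_arm:
  plan:
    - {"dx":-0.01,"dy":0.0,"dz":-0.03,"ax":0.0,"ay":0.0,"az":0.0,"fingers":0.0}
    - {"dx":-0.01,"dy":0.0,"dz":-0.03,"ax":0.0,"ay":0.0,"az":0.0,"fingers":0.0}
    - {"dx":-0.01,"dy":0.0,"dz":-0.03,"ax":0.0,"ay":0.0,"az":0.0,"fingers":0.0}

```text
t: 5.82
tcp_pos: [0.5062, -0.074, 0.2003]
tool_rot: [0.837, 0.547, 0.001, 0.001]
wrist_force: [-0.2, 0.3, -1.0]
grip_width: -0.0004
```

```bash
python3 - <<'E'
from h import *
s=robot.read_state();print(s["t"],s["tcp_pos"],s["wrist_force"])
ex=np.array([.9165,-.4001]);ey=np.array([.4001,.9165])
ims=[]
for n in("wrist","scene"):
    im,d,K,D,T=cam(n);P=pts(d,K,D,T);ims.append(im);hsv=cv2.cvtColor(im,cv2.COLOR_RGB2HSV)
    for nm,lo,hi in(("orange",(5,150,100),(20,255,255)),("blue",(100,120,50),(125,255,255))):
        q=P[(cv2.inRange(hsv,lo,hi)>0)&(d>0)];x=q[:,:2]@ex-.5587;y=q[:,:2]@ey-.2305
        m=(abs(x+.02)<.075)&(abs(y)<.13)&(q[:,2]>.03)&(q[:,2]<.085)
        if m.sum()>30: print(n,nm,m.sum(),*[np.percentile(a[m],[2,50,98]).round(4) for a in(x,y,q[:,2])])
save("w4",np.hstack([cv2.resize(ims[0],(400,300)),cv2.resize(ims[1][130:280,160:360],(400,300),interpolation=cv2.INTER_CUBIC)]))
E
```

```text
5.8167 [ 0.50622326 -0.07399071  0.20031326] [-0.15368032  0.31392724 -1.03790636]
wrist orange 3133 [-0.0797 -0.0651 -0.0496] [-0.1039 -0.0433  0.0078] [0.0488 0.0503 0.0518]
wrist blue 1142 [-0.0773 -0.017   0.0351] [0.008  0.0094 0.0137] [0.0457 0.0757 0.0777]
scene orange 802 [-0.0811 -0.0664 -0.0508] [-0.1087 -0.0551  0.007 ] [0.0467 0.0498 0.0525]
scene blue 441 [-0.0791 -0.0001  0.0353] [0.0052 0.0069 0.0116] [0.0354 0.062  0.077 ]
```

View pics/w4.png

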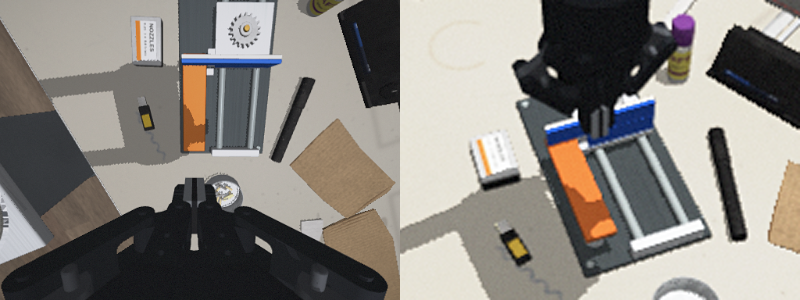

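The wall now sits at the sensor end, with its blue face at (230,62) in the wrist view and slide y ≈ +7 mm. The pad is back up at z = 50 mm, and the loose things have not moved. I hand it in.

```bash
python3 -c "
from workcell import robot
print(robot.finish_job(), robot.read_state()['wrist_force'])"
```

```text
the job is handed in; nothing more can be done
the job is handed in; nothing more can be done
```

The carriage is at the end of its travel at the sensor, and the catch is back up behind it. I handed the job in at about 6 s of the 32 s allowed.

- **Press:** I pressed the orange pad with shut fingertips to its bottom stop. The tips were at z = 39.8 mm and the force was well above the spring's.
- **Push:** With the tips held at that height, I pushed the blue wall until it hit the end stop. There the sideways force jumped to about 28 N with no further motion. I then backed off 5 mm with the pad still down and lifted clear.
- **Last checks:** The scene camera puts the blue face at slide y ≈ +6.9 mm (end of travel is +7 mm). Both cameras put the pad top at 50 mm, fully up. The wrist force was near zero. In the last pictures, the loose things in view appear where they started.
- **Disagreements:** The wrist camera read the wall 1 to 2 mm farther along than the scene camera, because it sees mostly the top edge of the wall. My first two move calls were refused for missing keys, and nothing moved.
- **Not tested:** I did not push the carriage back to test the lock. That it is locked rests on the carriage position and the raised pad.

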